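# Copy a corner angle to a cutting jig with a sliding bevel

### The job

Take the sliding bevel by its upright grip and slide its stock along the rail of the steel corner until the blade is pushed round and the rounded heel is pressed firmly but gently home in the vertex; lock it there by pressing the end of its lever down until the stop bears firmly on the blade, without forcing it. Then carry the locked bevel to the aluminium jig and slide its stock along the rail there until the heel presses on the end stop, so that the blade, not your hand, swings the fence to the same angle. Leave the bevel seated there, still locked, and do not disturb the small things on the table.

Things in the scene. Friction and masses are not known exactly. Their poses are not given: they have to be found in the camera images.
- bevel: Loose sliding bevel, 0.4 kg, on the corner's plate, 100-130 mm short of the vertex. Wooden stock 120x24x18 mm with round heel (radius 12). Origin: pivot axis, heel centre, underside; x points out through the heel (stock x=0 to -120, sides y=+-12), z up. Grip: wooden rib 40x16x34 mm along x, centred at x=-90, y=0, z=18 to 52. Blade on the +y side.
- bevel_blade: Steel blade of the bevel on its pivot. Origin as the bevel's, x to its tip at 120 mm; straight outer edge at y=-12 mm (tangent to the heel), inner edge y=+4, z 8 to 14. Angle from stock (bevel -x) to blade (+x) starts at 97-105 degrees, wider than the corner; swings with 0.05 N m of friction and stays where left; it cannot close past the stop.
- bevel_lever: Lock lever, 14 mm wide. Origin on its hinge across the stock (x=-16, z=23 mm of the bevel frame); axes as the bevel's while raised 20 degrees; its free end, towards the grip, goes down by up to 0.42 rad to flat. Pressed straight down there it swings the stop out under 5 to 11 N until the stop bears on the blade (at 0.14 to 0.36 rad) and the force rises steeply. Stays where left; at most 35 N.
- lever_end (a point): Top face of the lever at its free end. In the bevel frame it goes from x=-50, z=40 mm (raised) to x=-54, z=28 mm (flat).
- grip (a point): Centre of the bevel's upright grip (x=-90 mm, y=0, z=35 mm of the bevel frame); 16 mm wide across y; axes as the bevel's.
- corner: Master corner, fixed: steel plate 5 mm thick, x=-225 to 30, y=-25 to 125 mm; rail 14 mm high on it from x=-150 to 20, face at y=-12 looking to +y. Origin at table height where the bevel's origin stands (5 mm higher) when its heel touches rail and wall; x along the rail to the vertex, away from the robot (bevel's x then parallel).
- corner_wall: Fixed steel wall of the master corner, 16 mm high above the plate. Origin as the corner's; x along the wall away from the vertex, face at y=-12 mm, from x=-16 to 131 mm. The angle between the rail (corner's -x) and the wall (+x here) is 65 to 85 degrees, different every time. Not to be pressed with more than 30 N.
- jig: Cutting jig, fixed: aluminium base plate and rail of the same shape, size and frame as the corner's, and always parallel to it. Its origin is the fence's pivot axis at table height, where the bevel's origin stands (5 mm higher) when its heel touches the end stop.
- jig_stop: Low end stop of the jig, 12 x 20 x 6 mm high, on the plate; origin at its foot, on the face that the heel meets, 12 mm past the jig's origin along x. It must not be pressed with more than 30 N.
- fence: Swivelling aluminium fence of the jig, z 12 to 21 mm, passing over the stop. Origin as the jig's, x along it away from the pivot, face at y=-12.5 mm, x=-11 to 131 mm. Starts 50 to 57 degrees from the rail, more closed than the corner; swings with 0.08 N m of friction and stays where left. To be swung by the bevel only.
- nut: Bright hexagon nut, 34 mm, 16 mm high, on the table left of the corner; bystander.
- bolt: Steel hexagon bolt, 75 mm long, lying on the table between corner and jig; bystander.
- bevel_stop: Steel stop arm inside the angle of the bevel, 76 mm long, on the same pivot; origin as the bevel's, x along the arm. Driven by the lever: 52 degrees from the stock with the lever up, opening 1.6 rad per rad of lever. It bears on the blade's inner edge when their x axes are parallel; the blade is then locked against closing (it holds about 0.15 N m).

How it is judged:
By the outcome, as a careful person would: the job done as asked, in the order asked, and still so for the second after the job is handed in, with the robot touching nothing.
It also fails if it takes over 72 s, if anything falls off the work surface, if the arm or the gripper's body presses on something with over 40 N, if the wrist force passes 120 N, or if a joint passes its speed limit or range.

### The arm

A 7-joint arm with a two-finger parallel gripper is mounted at the origin on the work surface; the furniture and walls round the work are solid. World frame = base frame: x ahead of the robot, y to its left, z up, the work surface at z = 0. Lengths are in m, angles in rad, forces in N, time in s.
With the tool pointing down it reaches from about 0.4 to 0.75 m from the base axis. Payload 19.5 kg.
Tool frame: the origin (TCP) lies at the very end of the fingers, on their centre line; the grasp point (between the pads) lies 19 mm behind it; z points along the fingers, y is the line along which they close (so a half turn about z gives the same grasp; the last joint's range is limited). The gripper opens to 85 mm and grips with 20 to 120 N. Pads are 22 mm wide; open, the fingers measure 114 mm over their backs; the gripper's body (76 mm by 85 mm) begins 54 mm behind the grasp point. The pads swing forward as they close: fully open they stand 13 mm farther back than shut.
Start: joints at [-0.042, 0.707, -0.028, 1.485, 0.022, 0.951, -0.075], TCP at [0.575, 0, 0.231] pointing down, gripper open.
Joint ranges: [-2.71, 2.71], [-0.32, 2.16], [-1.57, 1.52], [0, 2.45], [-1.46, 4.6], [0, 2.02], [-2.83, 2.83]. Speed limits (rad/s): [1.89, 1.89, 2.57, 2.57, 3.01, 3.01, 3.01].

### API

Orientations are given as a rotation vector (axis times angle).
In Python, from rig import manip, get_image, camera_params, job gives the robot as it stands. The module is installed in compiled form; this text tells all that it offers.
- The arm moves only by the tool jog_arm, never from a script. Its arguments are lists of equal length, an entry for each row: "rotation": the turn, a rotation vector about the tool's x, y, z in degrees, a list of three; "slide": the shift along the tool's x, y, z in cm, a list of three; "grip": the closure, from 0 (fully open) to 1 (shut). A call has 1 to 12 rows; each row shifts and turns the commanded pose from where the row before left it, along the tool's axes as they then stand; what a row does not reach is not made up. A row lasts 1/12 s, in which the tool goes at most 41.7 mm and 7.16 degrees, less where a joint would pass 70% of its speed; a pose out of reach is approached as far as the arm can. A call is refused whole if a number of a shift passes 4.17 or a number of a turn 7.16, either way. A call with a gripper value outside its range is refused whole. The fingers move at their own pace and stop on an object; "newtons" is the grip in N (left out, the last holds). Time passes only in rows, so rows that do not move let the fingers close. It gives the time, the measured TCP pose, the force, the opening and the grip force at its end, in the units of the state.
- manip.read_state(): the state, without advancing time (a new reading comes with each control period).
- get_image(name): name is "scene" or "side" or "wrist"; returns (picture, depth): 384x512x3 uint8, red, green, blue; 384x512 float32, m along the optical axis (not along the pixel's ray), 0 where there is no reading.
- camera_params(name): a dict with "intrinsics" (3x3 intrinsics, pixels), "position" and "rotation" of the camera in the world; the wrist camera has in their place "mount" (4x4, takes a point from camera to tool coordinates, whose origin is the TCP and whose axes are the flange's). Camera axes: x right, y up, looking along -z (the intrinsics and any distortion apply to the point x, -y, -z); pixel columns grow to the right and rows downward; lengths in m; the calibration is good to about 2 mm. A picture is of the moment at which its call begins: read the wrist's pose just before it. camera_params takes no time and is no camera call.
- job.hand_in(): hands the job in; it is judged then, once.
The state is a dict: "t": time; "joint_positions": joint angles; "qd": joint speeds; "joint_efforts": joint torques, N m; "position": TCP position; "ee_rot": TCP orientation; "wrist_force": force on the tool from outside, world axes, zero at the start; "ft_torque": the same for the moment, N m; "grip_width": finger opening in m; "grasp_force": force on a finger pad.
Only numpy, scipy, OpenCV 4.12 (cv2) and the standard library are available. Lean on these libraries where they do the work, as an engineer would, in place of code of your own. Each camera call takes 0.05 s, during which the arm holds its last target. There are 200 camera calls.

## Working session

There is one attempt and no reset: what is moved stays moved. The work goes in short steps, Python scripts to look and compute and a tool call to move; the robot and the scene stay as the last step left them, time stands still between calls to the robot, and variables do not carry over. Pictures are saved under pics/ and viewed, at most 10 in all, crops included, and the job is handed in when it is done.

Besides the shell and the picture viewer there is one more tool, called as name(argument=value, ...), one argument or row to a line, values as JSON. jog_arm: Moves the arm, as the interface text tells. Its arguments: {"type":"object","properties":{"rotation":{"type":"array"},"slide":{"type":"array"},"grip":{"type":"array"},"newtons":{"type":"number"}},"required":["rotation","slide","grip"]}

```bash
mkdir -p pics; cat > h.py <<'E'
import numpy as np, cv2
from scipy.spatial.transform import Rotation as R
from rig import manip, get_image, camera_params, job
def cam(name):
    p=camera_params(name); K=np.array(p["intrinsics"])
    if "mount" in p:
        s=manip.read_state(); T=np.eye(4); T[:3,:3]=R.from_rotvec(s["ee_rot"]).as_matrix(); T[:3,3]=s["position"]
        M=T@np.array(p["mount"]); return K,M[:3,3],M[:3,:3],p
    r=np.array(p["rotation"]); 
    r=r if r.shape==(3,3) else R.from_rotvec(r).as_matrix()
    return K,np.array(p["position"]),r,p
def rays(uv,K,Rm):
    uv=np.atleast_2d(uv).astype(float); d=np.c_[(uv[:,0]-K[0,2])/K[0,0],-(uv[:,1]-K[1,2])/K[1,1],-np.ones(len(uv))]
    return d@Rm.T
def plane(uv,c,z):
    K,o,Rm=c[:3]; d=rays(uv,K,Rm); return o+d*((z-o[2])/d[:,2])[:,None]
def proj(P,c):
    K,o,Rm=c[:3]; q=(np.atleast_2d(P)-o)@Rm; return np.c_[K[0,0]*q[:,0]/-q[:,2]+K[0,2],-K[1,1]*q[:,1]/-q[:,2]*1+K[1,2]]
def cloud(dep,c):
    v,u=np.mgrid[:dep.shape[0],:dep.shape[1]]; d=rays(np.c_[u.ravel(),v.ravel()],c[0],c[2]); P=c[1]+d*dep.ravel()[:,None]
    return P.reshape(*dep.shape,3)
def grab(name,fn=None):
    c=cam(name); im,dp=get_image(name)
    np.savez(f"{name}.npz",im=im,dp=dp,K=c[0],o=c[1],Rm=c[2])
    if fn: cv2.imwrite("pics/"+fn,im[:,:,::-1])
    return im,dp,c
def load(name):
    z=np.load(f"{name}.npz"); return z["im"],z["dp"],(z["K"],z["o"],z["Rm"])
E
python3 - <<'E'
from h import *
np.set_printoptions(precision=4,suppress=True)
ims=[]
for n in("scene","wrist","side"):
    im,dp,c=grab(n); ims.append(im); print(n,c[0].tolist(),c[1],c[2].tolist(),[k for k in c[3]],(dp>0).mean())
cv2.imwrite("pics/a.png",cv2.resize(np.vstack([np.hstack(ims[:2]),np.hstack([ims[2],ims[2]*0])])[:,:,::-1],(800,600)))
print(manip.read_state())
E
```

```text
scene [[427.352732489681, 0.0, 253.3942923351863], [0.0, 427.352732489681, 194.10567158989633], [0.0, 0.0, 1.0]] [ 0.0574 -0.8192  0.5899] [[0.7681883032015822, 0.3621595650869903, -0.5279461906674543], [-0.6398067878188721, 0.4044983122882676, -0.6534740925368349], [-0.023108550044750653, 0.8397747107242187, 0.542443020180815]] ['intrinsics', 'position', 'rotation'] 0.99578857421875
wrist [[292.61543493872955, 0.0, 253.4087551621438], [0.0, 292.61543493872955, 190.94337946770858], [0.0, 0.0, 1.0]] [0.5754 0.0716 0.3728] [[0.9999992363053128, -0.0006324980535230923, 0.001061760331047131], [0.0003113363935983051, 0.9603342103182274, 0.27885140767461514], [-0.0011960177416397177, -0.27885086415264476, 0.9603336738357572]] ['intrinsics', 'mount'] 0.9959665934244791
side [[470.1711847844709, 0.0, 251.15357554440953], [0.0, 470.1711847844709, 192.00079172455185], [0.0, 0.0, 1.0]] [0.5626 0.8705 0.5503] [[-0.9999067940458745, -0.006840736884032545, -0.011815563456072518], [-0.007657873238159958, -0.43546430653434803, 0.9001734247977039], [-0.011303105695750753, 0.9001800053619512, 0.43537133317225646]] ['intrinsics', 'position', 'rotation'] 0.9959259033203125
{'t': 0.15, 'joint_positions': array([-0.0417,  0.7069, -0.0276,  1.4848,  0.022 ,  0.9509, -0.0755]), 'qd': array([ 0.0002, -0.0024, -0.0009,  0.0003, -0.0005, -0.0013,  0.0011]), 'joint_efforts': array([ -0.0003, -88.3303,   1.2342, -23.6189,   0.0169,   0.0054,
         0.    ]), 'position': array([0.5748, 0.    , 0.231 ]), 'ee_rot': array([-2.221 , -2.2211,  0.0009]), 'wrist_force': array([ 0.241 ,  0.0466, -0.806 ]), 'ft_torque': array([ 0.0188, -0.0162,  0.0226]), 'grasp_force': 0.0, 'grip_width': 0.0855219996218391}
```

View pics/a.png

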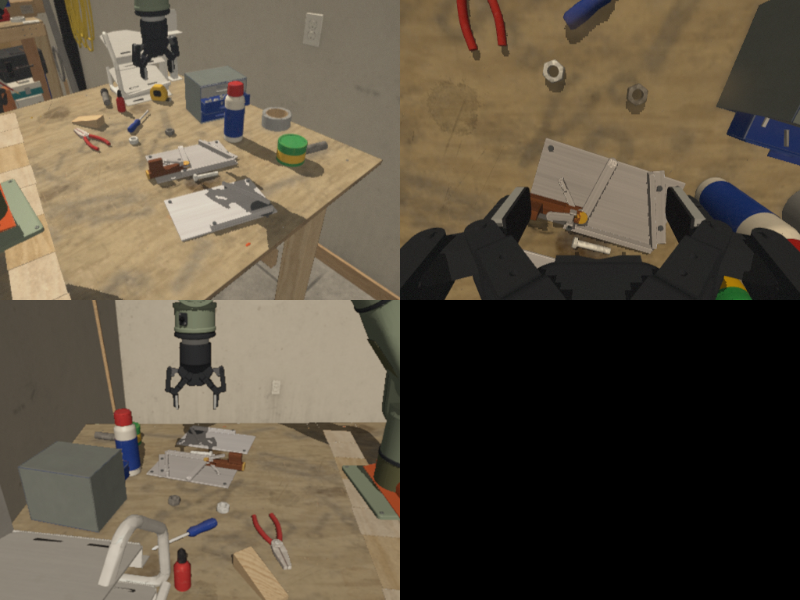

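The overview shows the corner (scene image, about 190,160 of the 400x300 quadrant) with the bevel on its near end. The jig is at (220,208), the bolt lies between them, and the nut is on the left. Next I'll take enlarged crops.

```bash
python3 - <<'E'
from h import *
im,_,_=load("wrist"); a=cv2.resize(im[170:330,150:390],(800,533),interpolation=cv2.INTER_CUBIC)
im,_,_=load("scene"); b=cv2.resize(im[170:310,170:370],(800,560),interpolation=cv2.INTER_CUBIC)
cv2.imwrite("pics/b.png",a[:,:,::-1]); cv2.imwrite("pics/c.png",b[:,:,::-1])
E
```

```text
(no output)
```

View pics/b.png

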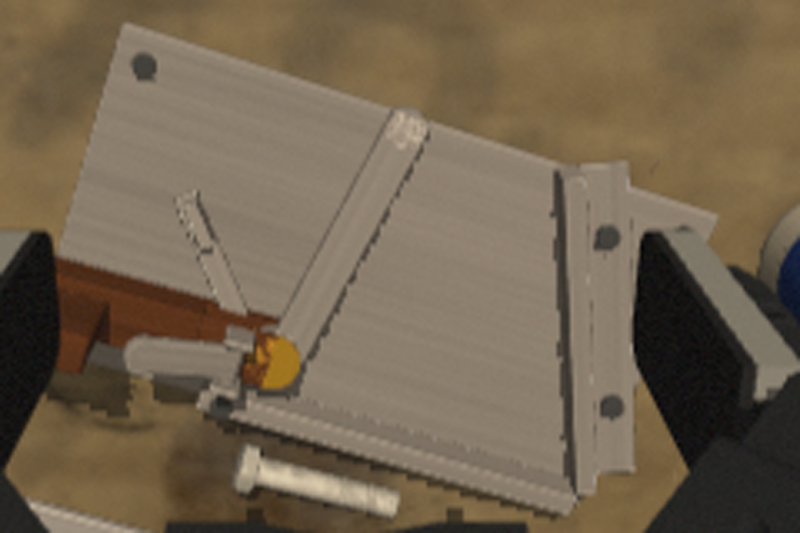

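View pics/c.png

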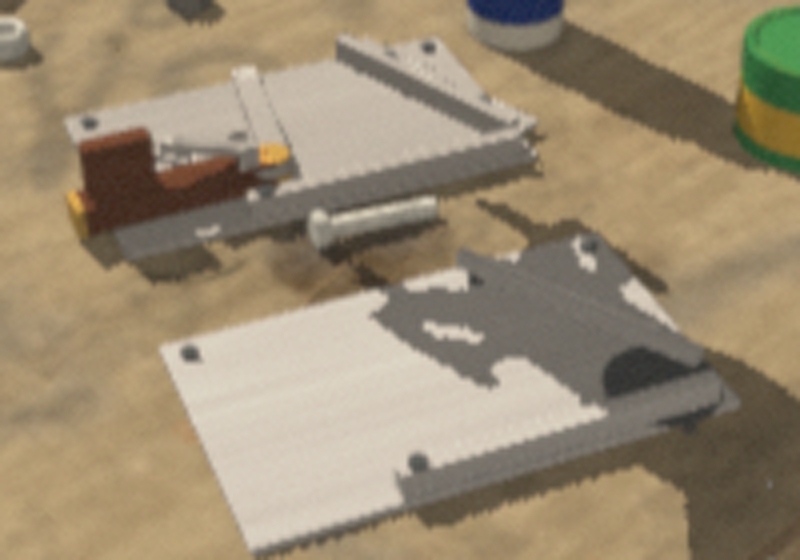

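The wrist crop shows the corner rail from (205,400) to (575,510), the wall at x≈570, the heel at (275,362), the blade up to (405,125) and the lever at (130–240,360). The scene crop shows the grip rib at (115,160) and the jig rail from (400,490) to (720,385), with the fence above its far end. I'll measure these with depth, and from rays in two views.

```bash
python3 - <<'E'
from h import *
np.set_printoptions(precision=4,suppress=True)
P=[];C=[];S=[]
for i,n in enumerate(("scene","side","wrist")):
    im,dp,c=load(n); p=cloud(dp,c)[dp>0]; q=im[dp>0]; P.append(p);C.append(q);S.append(np.full(len(p),i))
    # table height check, rail-top points by view
    w=(abs(p[:,0]-.5)<.25)&(abs(p[:,1])<.3)&(p[:,2]<.1); 
    print(n,"table z median",np.median(p[w&(p[:,2]<.003)][:,2]))
P=np.vstack(P);C=np.vstack(C).astype(int);S=np.hstack(S)
hsv=cv2.cvtColor(C[None].astype(np.uint8),cv2.COLOR_RGB2HSV)[0].astype(int)
wood=(hsv[:,0]<12)&(hsv[:,1]>110)&(C[:,0]<170)&(P[:,2]>.004)&(P[:,2]<.075)&(abs(P[:,0]-.5)<.25)&(abs(P[:,1])<.25)
for i in range(3):
    a=P[wood&(S==i)]; print("wood",i,len(a),a.min(0) if len(a) else 0,a.max(0) if len(a) else 0)
    b=a[a[:,2]>.045]
    if len(b)>5: print("  grip top",len(b),np.percentile(b[:,2],95),cv2.minAreaRect((b[:,:2]*1000).astype(np.float32)))
br=(hsv[:,0]>15)&(hsv[:,0]<30)&(hsv[:,1]>180)&(P[:,2]>.01)&(P[:,2]<.06)&(abs(P[:,0]-.5)<.2)&(abs(P[:,1])<.2)
for i in range(3):
    a=P[br&(S==i)]; 
    if len(a): print("brass",i,len(a),a.min(0),a.max(0),np.median(a,0))
# top-down map as cheap picture: height coloured
g=np.zeros((560,800,3),np.uint8); hgt=np.full((560,800),-1.)
m=(P[:,0]>.28)&(P[:,0]<.78)&(P[:,1]>-.24)&(P[:,1]<.11)&(P[:,2]<.08)
for p,c in zip(P[m],C[m]):
    u=int((p[0]-.28)*1600); v=int((.11-p[1])*1600)
    z=p[2]; col=cv2.applyColorMap(np.uint8([[np.clip(z*1000*5,0,255)]]),cv2.COLORMAP_JET)[0,0]
    for du in range(-1,2):
      for dv in range(-1,2):
        if 0<=v+dv<560 and 0<=u+du<800 and z>hgt[v+dv,u+du]: hgt[v+dv,u+du]=z; g[v+dv,u+du]=col
for k in range(0,500,50): cv2.putText(g,str(280+k),(int(k*1.6),555),0,.35,(255,255,255)); 
for k in range(0,350,50): cv2.putText(g,str(110-k),(0,int(k*1.6)+8),0,.35,(255,255,255))
cv2.imwrite("pics/d.png",g)
E
```

```text
scene table z median -0.0014731114485645458
side table z median 3.8097388330826654e-05
wrist table z median -0.0007856153406432531
wood 0 665 [ 0.3737 -0.1647  0.0046] [0.5334 0.2176 0.0583]
  grip top 106 0.057546770152862664 ((455.96380615234375, -129.68710327148438), (16.9138240814209, 37.02304458618164), 71.92819213867188)
wood 1 1075 [ 0.3758 -0.1546  0.0049] [0.5451 0.2296 0.0599]
  grip top 115 0.05820956911848014 ((459.05615234375, -119.91422271728516), (15.430917739868164, 37.74942398071289), 69.9284896850586)
wood 2 2220 [ 0.3764 -0.1762  0.004 ] [0.5452 0.1831 0.0589]
  grip top 109 0.057626648180861065 ((472.50048828125, -127.74305725097656), (15.822212219238281, 13.789278984069824), 73.56492614746094)
brass 2 136 [ 0.5351 -0.1648  0.0206] [ 0.5555 -0.1432  0.0253] [ 0.5473 -0.1538  0.0229]
```

View pics/d.png

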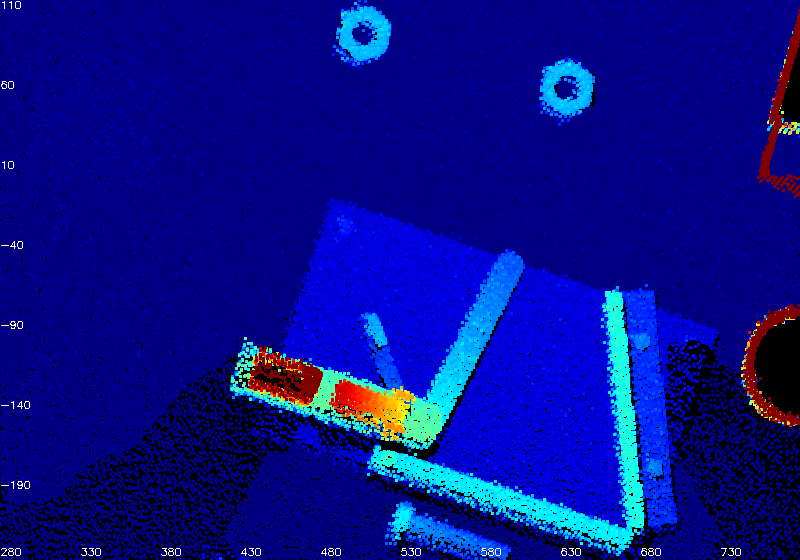

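The height map shows the bevel (grip at pixel 285,375, heel at 425,420), the rail from (375,455) to (635,545), and the wall at x≈625 almost straight down. The bolt is at (400–510,515–555). Next I'll fit lines to get the frames.

```bash
cat > fit.py <<'E'
from h import *
np.set_printoptions(precision=4,suppress=True)
a=np.radians(-17.8)
P=[]
for n in ("side","scene","wrist"):
    im,dp,c=load(n); p=cloud(dp,c)[dp>0]; w=(abs(p[:,0]-.5)<.28)&(p[:,1]<.05)&(p[:,1]>-.45)&(p[:,2]<.08); P.append(p[w])
def frame(P,a,o): 
    d=P[:,:2]-o; return np.c_[d@[np.cos(a),np.sin(a)],d@[-np.sin(a),np.cos(a)],P[:,2]]
E
python3 - <<'E'
from fit import *
o=np.array([.66,-.20])
A=np.vstack(P); L=frame(A,a,o)
for nm,ylo,yhi in(("corner rail",-.05,.03),("jig rail",-.25,-.1)):
    m=(L[:,2]>.016)&(L[:,2]<.022)&(L[:,0]<-.03)&(L[:,0]>-.13)&(L[:,1]>ylo)&(L[:,1]<yhi); q=L[m]
    h,e=np.histogram(q[:,1],np.arange(ylo,yhi,.004)); k=e[h.argmax()]; q=q[abs(q[:,1]-k-.002)<.012]
    print(nm,len(q),"z",np.median(q[:,2]))
    # face: 95 percentile of y per x bin
    xs=np.arange(-.13,-.03,.01); pts=[(x+.005,np.percentile(q[(q[:,0]>=x)&(q[:,0]<x+.01),1],96),np.percentile(q[(q[:,0]>=x)&(q[:,0]<x+.01),1],4)) for x in xs if ((q[:,0]>=x)&(q[:,0]<x+.01)).sum()>8]
    pts=np.array(pts); print(np.polyfit(pts[:,0],pts[:,1],1),np.polyfit(pts[:,0],pts[:,2],1)); 
# plan images incl. jig
g=np.zeros((600,800,3),np.uint8);H=np.full((600,800),-1.)
for p in A:
    u=int((p[0]-.35)*1900);v=int((-.12-p[1])*1900);z=p[2]
    for i in (-1,0,1):
     for j in (-1,0,1):
      if 0<=v+i<600 and 0<=u+j<800 and z>H[v+i,u+j]: H[v+i,u+j]=z;g[v+i,u+j]=cv2.applyColorMap(np.uint8([[np.clip(z*8000,0,255)]]),2)[0,0]
for k in range(350,770,50): cv2.putText(g,str(k),(int((k-350)*1.9),595),0,.35,(255,255,255))
for k in range(-120,-430,-50): cv2.putText(g,str(k),(0,int((-120-k)*1.9)+8),0,.35,(255,255,255))
cv2.imwrite("pics/e.png",g)
# wall top
m=(L[:,2]>.018)&(L[:,2]<.025)&(L[:,1]>.005)&(L[:,1]<.13)&(L[:,0]>-.09)&(L[:,0]<.03); q=A[m]
q=q[(q[:,0]>.63)]
bins=np.arange(-.2,-.09,.01)
pt=np.array([(b+.005,np.percentile(q[(q[:,1]>=b)&(q[:,1]<b+.01),0],4)) for b in bins if ((q[:,1]>=b)&(q[:,1]<b+.01)).sum()>8]); f=np.polyfit(pt[:,0],pt[:,1],1); print("wall x=f(y)",f,pt)
E
```

```text
Still running in the background as job /tmp/bash_jobs.1000/98fdfcf2b696 (pid 538). You'll get a notice when it ends.<stdin>:10: RankWarning: Polyfit may be poorly conditioned
<stdin>:10: RankWarning: Polyfit may be poorly conditioned
```

```bash
kill -- -$(cat /tmp/bash_jobs.1000/98fdfcf2b696/pid); cat /tmp/bash_jobs.1000/98fdfcf2b696/stdout; cat > p.py <<'E'
from fit import *
A=np.vstack(P); A=A[A[:,2].argsort()]
H=np.zeros((600,800)); u=((A[:,0]-.35)*1900).astype(int); v=((-.12-A[:,1])*1900).astype(int)
for i in (-1,0,1):
  for j in (-1,0,1):
    k=(v+i>=0)&(v+i<600)&(u+j>=0)&(u+j<800); np.maximum.at(H,(v[k]+i,u[k]+j),A[k,2])
np.save("H.npy",H)
g=cv2.applyColorMap(np.clip(H*8000,0,255).astype(np.uint8),2)
for k in range(350,770,50): cv2.putText(g,str(k),(int((k-350)*1.9),595),0,.35,(255,255,255))
for k in range(-120,-430,-50): cv2.putText(g,str(k),(0,int((-120-k)*1.9)+8),0,.35,(255,255,255))
cv2.imwrite("pics/e.png",g)
E
time timeout 60 python3 p.py
```

```text
real	0m0.971s
user	0m1.722s
sys	0m0.183s
```

View pics/e.png

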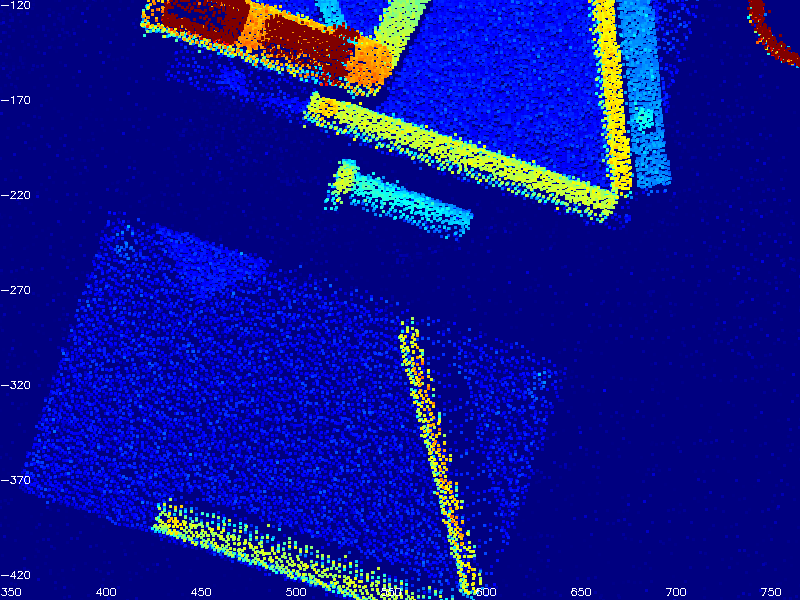

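The map shows the jig plate with its left corner near (108,215), the jig rail from (155,520) running off the bottom, and the fence from (405,325) to (465,595). I'll fit the numbers now.

```bash
cat > q.py <<'E'
from fit import *
def line(pts): vx,vy,x,y=cv2.fitLine(pts.astype(np.float32),cv2.DIST_HUBER,0,1e-4,1e-4).ravel(); s=np.sign(vx) ; return np.degrees(np.arctan2(vy*s,vx*s)),np.array([x,y])
o=np.array([.66,-.20])
for n,A in zip(("side","scene","wrist"),P):
    L=frame(A,a,o)
    def sel(x0,x1,y0,y1,z0,z1): return A[(L[:,0]>x0)&(L[:,0]<x1)&(L[:,1]>y0)&(L[:,1]<y1)&(L[:,2]>z0)&(L[:,2]<z1)]
    for nm,b in(("crail",(-.13,-.01,-.04,.005,.0165,.0215)),("jrail",(-.14,-.02,-.28,-.20,.0165,.0215)),("cwall",(-.06,.03,.012,.1,.019,.024))):
        q=sel(*b)
        if len(q)>20:
            an,c=line(q[:,:2]); d=q[:,:2]-c; t=np.radians(an); w=d@[-np.sin(t),np.cos(t)]; print(n,nm,len(q),"z %.4f"%np.median(q[:,2]),"ang %.2f"%an,c,"w",np.percentile(w,[3,97]))
    # fence: z 17-24 in the jig area
    q=A[(A[:,2]>.0165)&(A[:,2]<.024)&(A[:,0]>.55)&(A[:,0]<.62)&(A[:,1]<-.27)&(A[:,1]>-.40)]
    if len(q)>20:
        an,c=line(q[:,:2]); d=q[:,:2]-c; t=np.radians(an); w=d@[-np.sin(t),np.cos(t)]; print(n,"fence",len(q),an,c,np.percentile(w,[3,97]))
    # stock side/top
    q=A[(A[:,2]>.048)&(A[:,2]<.065)&(A[:,0]>.42)&(A[:,0]<.5)&(A[:,1]<-.09)&(A[:,1]>-.16)]
    r=cv2.minAreaRect((q[:,:2]*1000).astype(np.float32)) if len(q) else 0; print(n,"grip",len(q),r, np.percentile(q[:,2],90) if len(q) else 0)
E
timeout 60 python3 q.py
```

```text
side crail 102 z 0.0185 ang -18.22 [ 0.5893 -0.1982] w [-0.0067  0.0062]
side jrail 67 z 0.0183 ang -18.65 [ 0.5089 -0.4125] w [-0.0068  0.0064]
side cwall 59 z 0.0208 ang -85.39 [ 0.6687 -0.1368] w [-0.0048  0.0032]
side fence 61 -75.95122 [ 0.5764 -0.3308] [-0.0059  0.0031]
side grip 109 ((465.34600830078125, -124.21159362792969), (19.1461181640625, 54.67550277709961), 67.9100112915039) 0.05807202803537117
scene crail 137 z 0.0176 ang -19.73 [ 0.575  -0.1989] w [-0.007   0.0187]
scene jrail 223 z 0.0178 ang -19.02 [ 0.5038 -0.418 ] w [-0.0051  0.005 ]
scene cwall 42 z 0.0197 ang -83.83 [ 0.6681 -0.1427] w [-0.005   0.0034]
scene fence 200 -76.01244 [ 0.5767 -0.3489] [-0.004   0.0048]
scene grip 116 ((456.6507873535156, -129.81796264648438), (17.239917755126953, 40.09048080444336), 72.74703216552734) 0.05726174170544879
wrist crail 532 z 0.0180 ang -18.78 [ 0.5862 -0.1977] w [-0.0051  0.0046]
wrist cwall 380 z 0.0202 ang -84.38 [ 0.6707 -0.143 ] w [-0.004   0.0042]
wrist grip 135 ((473.2384338378906, -128.04527282714844), (16.07432746887207, 12.696333885192871), 76.21710968017578) 0.05752687350083073
```

jog_arm(
  rotation=[
    [0,0,0],
    [0,0,0],
    [0,0,0],
    [0,0,0],
    [0,0,0],
    [0,0,0],
    [0,0,-7],
    [0,0,-7],
    [0,0,-7],
    [0,0,-7],
    [0,0,-7],
    [0,0,-7],
  ],
  slide=[
    [-2.1,-1.9,0],
    [-2.1,-1.9,0],
    [-2.1,-1.9,0],
    [-2.1,-1.9,0],
    [-2.1,-1.9,0],
    [-2.1,-1.9,0],
    [0,0,0.5],
    [0,0,0.5],
    [0,0,0.5],
    [0,0,0.5],
    [0,0,0.5],
    [0,0,0.5],
  ],
  grip=[0,0,0,0,0,0,0,0,0,0,0,0],
)

```text
t: 1.15
position: [0.4609, -0.126, 0.201]
ee_rot: [-1.269, -2.874, -0.0]
wrist_force: [0.6, -0.2, -0.8]
grip_width: 0.0851
grasp_force: 0.0
```

jog_arm(
  rotation=[
    [0,0,-7],
    [0,0,-7],
    [0,0,-7],
    [0,0,-7],
    [0,0,-1.5],
    [0,0,0],
    [0,0,0],
  ],
  slide=[
    [0,0,0.5],
    [0,0,0.5],
    [0,0,0.5],
    [0,0,0.5],
    [0,0,0],
    [0,0,0],
    [0,0,0],
  ],
  grip=[0,0,0,0,0,0,0],
)

```text
t: 1.73
position: [0.461, -0.1261, 0.1815]
ee_rot: [-0.511, -3.1, -0.0]
wrist_force: [0.9, -0.0, 0.2]
grip_width: 0.0853
grasp_force: 0.0
```

```bash
cat > tf.py <<'E'
from h import *
np.set_printoptions(precision=4,suppress=True)
A_=np.radians(-18.5); X=np.array([np.cos(A_),np.sin(A_)]); Y=np.array([-np.sin(A_),np.cos(A_)])
def st():
    s=manip.read_state(); M=R.from_rotvec(s["ee_rot"]).as_matrix(); print("t %.2f"%s["t"],"pos",s["position"],"yaw of -toolx %.2f"%np.degrees(np.arctan2(-M[1,0],-M[0,0])),"z",M[:,2],"F",s["wrist_force"],"w",s["grip_width"],"g",s["grasp_force"]); return s,M
E
cat > w.py <<'E'
from tf import *
import sys
s,M=st(); im,dp,c=grab("wrist",sys.argv[1])
A=cloud(dp,c)[dp>0]; q=im[dp>0]; hs=cv2.cvtColor(q[None],cv2.COLOR_RGB2HSV)[0].astype(int)
wood=(hs[:,0]<12)&(hs[:,1]>110)&(q[:,0]<190)&(A[:,2]>.004)&(A[:,2]<.075)
g=A[wood&(A[:,2]>.05)&(A[:,1]<0)]; print("grip",cv2.minAreaRect((g[:,:2]*1000).astype(np.float32)),np.median(g[:,2]))
g=A[wood&(A[:,2]<.026)&(A[:,2]>.019)&(A[:,1]<0)]; print("stock",cv2.minAreaRect((g[:,:2]*1000).astype(np.float32)),np.median(g[:,2]))
b=(hs[:,0]>15)&(hs[:,0]<30)&(hs[:,1]>180)&(A[:,2]>.015)&(A[:,2]<.03)
if b.sum(): print("brass",b.sum(),cv2.minEnclosingCircle((A[b][:,:2]*1000).astype(np.float32)),np.median(A[b],0))
E
timeout 60 python3 w.py f.png
```

```text
t 1.73 pos [ 0.461  -0.1261  0.1815] yaw of -toolx -18.74 z [-0.  0. -1.] F [ 0.9334 -0.0413  0.2426] w 0.08529042122426084 g 0.0
grip ((458.822998046875, -125.19729614257812), (16.008567810058594, 39.46310043334961), 71.65681457519531) 0.05680206026959003
stock ((487.25311279296875, -136.4415283203125), (23.692167282104492, 105.42036437988281), 72.35208892822266) 0.023160032125322416
brass 325 ((491.90960693359375, -138.84608459472656), 65.4739990234375) [ 0.5422 -0.1507  0.023 ]
```

View pics/f.png

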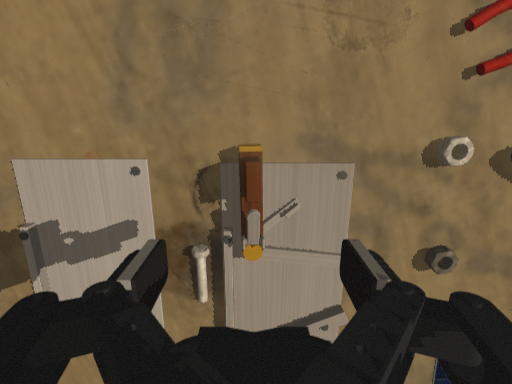

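The picture shows the bevel between the open fingers (grip at 252,180, heel at 252,254). The rail is at x≈228, the bolt at (202,270) and the jig on the left. I'll fit the rail angle from this view.

```bash
cat > r.py <<'E'
from tf import *
im,dp,c=load("wrist"); A=cloud(dp,c)[dp>0]
o=np.array([.4588,-.1252]); d=A[:,:2]-o; L=np.c_[d@X,d@Y,A[:,2]]
def ln(q): vx,vy,x,y=cv2.fitLine(q[:,:2].astype(np.float32),cv2.DIST_HUBER,0,1e-5,1e-5).ravel(); return np.degrees(np.arctan(vy/vx)),x,y
for nm,b in (("crail",(.06,.17,-.032,-.008,.0165,.0215)),("jrail",(.0,.17,-.32,-.22,.0165,.0215))):
    q=L[(L[:,0]>b[0])&(L[:,0]<b[1])&(L[:,1]>b[2])&(L[:,1]<b[3])&(L[:,2]>b[4])&(L[:,2]<b[5])]
    print(nm,len(q),ln(q) if len(q)>9 else 0, np.percentile(q[:,1],[3,50,97]) if len(q)>9 else 0)
# plate edges: plate z 3..7mm, side edges per x bin
pl=(L[:,2]>.0035)&(L[:,2]<.007)
for x0 in np.arange(-.06,.16,.02):
    q=L[pl&(L[:,0]>x0)&(L[:,0]<x0+.02)]; a1=q[(q[:,1]>.05)&(q[:,1]<.16),1]; a2=q[(q[:,1]<-.06)&(q[:,1]>-.16),1]
    print("%.2f"%x0,a1.max() if len(a1) else 0,a2.max() if len(a2) else 0)
E
timeout 60 python3 r.py
```

```text
crail 483 (np.float32(-0.12405667), np.float32(0.115670405), np.float32(-0.028257502)) [-0.0317 -0.0282 -0.0248]
jrail 603 (np.float32(-0.83685595), np.float32(0.10099622), np.float32(-0.25861812)) [-0.2639 -0.2586 -0.2542]
-0.06 0 0
-0.04 0 0
-0.02 0.11244380800727376 -0.11725615822206627
0.00 0.1125574110201739 -0.11651476541386542
0.02 0.11244888290328467 -0.11686826832152268
0.04 0.11226742631997189 -0.11695679859643987
0.06 0.11200419842163051 -0.11713015089845742
0.08 0.11199179487370287 -0.061125365854482784
0.10 0.10502811184574075 -0.1490869168942361
0.12 0.1079020971485515 0
0.14 0.11178683190698874 0
```

jog_arm(
  rotation=[
    [0,0,0],
    [0,0,0],
    [0,0,0],
    [0,0,0],
    [0,0,0],
  ],
  slide=[
    [0.25,0,3],
    [0,0,3],
    [0,0,3],
    [0,0,2],
    [0,0,0],
  ],
  grip=[0,0,0,0,0],
)

```text
t: 2.2
position: [0.4575, -0.1247, 0.0687]
ee_rot: [-0.507, -3.096, 0.0]
wrist_force: [0.4, 0.1, 0.0]
grip_width: 0.0855
grasp_force: 0.0
```

jog_arm(
  rotation=[
    [0,0,0],
    [0,0,0],
    [0,0,0],
    [0,0,0],
    [0,0,0],
    [0,0,0],
    [0,0,0],
    [0,0,0],
    [0,0,0],
    [0,0,0],
    [0,0,0],
  ],
  slide=[
    [-0.1,0,2],
    [0,0,1.9],
    [0,0,0],
    [0,0,0],
    [0,0,0],
    [0,0,0],
    [0,0,0],
    [0,0,0],
    [0,0,0],
    [0,0,0],
    [0,0,0],
  ],
  grip=[0,0,0.3,0.5,0.7,1,1,1,1,1,1],
  newtons=40,
)

```text
t: 3.12
position: [0.4598, -0.1259, 0.0331]
ee_rot: [0.506, 3.1, -0.001]
wrist_force: [-1.9, -2.1, 12.6]
grip_width: 0.0152
grasp_force: 40.7
```

```bash
timeout 60 python3 w.py g.png
```

```text
t 3.12 pos [ 0.4598 -0.1259  0.0331] yaw of -toolx -18.53 z [ 0.0008 -0.0007 -1.    ] F [-1.9218 -2.1461 12.6029] w 0.01519338996075526 g 40.74188232421875
grip ((458.85235595703125, -124.55439758300781), (15.9879150390625, 40.03277587890625), 71.34484100341797) 0.056199155361125866
stock ((475.3968200683594, -130.59710693359375), (23.630348205566406, 94.91787719726562), 71.16516876220703) 0.022290542488367066
brass 526 ((433.5250244140625, -116.5220947265625), 11.96744155883789) [ 0.4331 -0.1171  0.0225]
```

jog_arm(
  rotation=[
    [0,0,0],
    [0,0,0],
    [0,0,0],
    [0,0,0],
    [0,0,0],
    [0,0,0],
  ],
  slide=[
    [0,0,-0.3],
    [0,-0.4,0],
    [0,-0.4,0],
    [0,-0.2,0],
    [0,-0.2,0],
    [0,0,0],
  ],
  grip=[1,1,1,1,1,1],
)

```text
t: 3.67
position: [0.4555, -0.1373, 0.0352]
ee_rot: [-0.506, -3.1, -0.0]
wrist_force: [-0.5, -0.8, -4.4]
grip_width: 0.0154
grasp_force: 39.0
```

```bash
cat > s.py <<'E'
from tf import *
s,M=st(); F=s["wrist_force"]; p=s["position"][:2]-[.4588,-.1252]; print("bevel-frame F x %.1f y %.1f z %.1f"%(F[:2]@X,F[:2]@Y,F[2]),"pos from start grip",p@X,p@Y,"torque",s["ft_torque"])
E
python3 s.py
```

```text
t 3.67 pos [ 0.4555 -0.1373  0.0352] yaw of -toolx -18.53 z [-0.0003  0.0001 -1.    ] F [-0.4504 -0.8052 -4.4343] w 0.015366055916767653 g 39.018768668174744
bevel-frame F x -0.2 y -0.9 z -4.4 pos from start grip 0.0007043912944472365 -0.012506532722490466 torque [ 0.0057  0.1965 -0.0697]
```

jog_arm(
  rotation=[
    [0,0,0],
    [0,0,0],
    [0,0,0],
    [0,0,0],
  ],
  slide=[
    [0,0,0.25],
    [0,-0.1,0],
    [0,-0.1,0],
    [0,0,0],
  ],
  grip=[1,1,1,1],
)

```text
t: 4.0
position: [0.4555, -0.1382, 0.0329]
ee_rot: [0.503, 3.1, 0.001]
wrist_force: [0.2, 3.9, 4.6]
grip_width: 0.015
grasp_force: 40.2
```

```bash
python3 s.py
```

```text
t 4.00 pos [ 0.4555 -0.1382  0.0329] yaw of -toolx -18.45 z [ 0.001   0.0007 -1.    ] F [0.2152 3.9112 4.6351] w 0.015006011528848456 g 40.18487870693207
bevel-frame F x -1.0 y 3.8 z 4.6 pos from start grip 0.0010248858107607124 -0.013382716076196208 torque [ 1.0015 -0.2225  0.1891]
```

jog_arm(
  rotation=[
    [0,0,0],
    [0,0,0],
    [0,0,0],
    [0,0,0],
    [0,0,0],
    [0,0,0],
    [0,0,0],
    [0,0,0],
    [0,0,0],
    [0,0,0],
    [0,0,0],
    [0,0,0],
  ],
  slide=[
    [-0.7,0,-0.05],
    [-1,0,0],
    [-1,0,0],
    [-1,0,0],
    [-1,0,0],
    [-1,0,0],
    [-1,0,0],
    [-1,0,0],
    [-1,0,0],
    [-0.8,0,0],
    [-0.5,0,0],
    [0,0,0],
  ],
  grip=[1,1,1,1,1,1,1,1,1,1,1,1],
)

```text
t: 5.0
position: [0.5502, -0.1699, 0.033]
ee_rot: [-0.505, -3.1, -0.001]
wrist_force: [0.3, 4.4, -1.5]
grip_width: 0.0151
grasp_force: 39.3
```

```bash
python3 s.py; python3 w.py g2.png
```

```text
t 5.00 pos [ 0.5502 -0.1699  0.033 ] yaw of -toolx -18.49 z [-0.0006  0.001  -1.    ] F [ 0.3354  4.3805 -1.4612] w 0.015094363477445518 g 39.29616630077362
bevel-frame F x -1.1 y 4.3 z -1.5 pos from start grip 0.10088605922734434 -0.0133573704918199 torque [ 0.7336 -0.2907 -0.0661]
t 5.00 pos [ 0.5502 -0.1699  0.033 ] yaw of -toolx -18.49 z [-0.0006  0.001  -1.    ] F [ 0.3354  4.3805 -1.4612] w 0.015094363477445518 g 39.29616630077362
grip ((549.1131591796875, -168.4546356201172), (15.886625289916992, 39.764652252197266), 71.42699432373047) 0.056190234173843584
stock ((565.6595458984375, -174.03453063964844), (23.450298309326172, 94.55050659179688), 71.71524047851562) 0.022246966505425847
brass 490 ((524.641845703125, -160.4321746826172), 11.969316482543945) [ 0.5239 -0.1603  0.0226]
```

View pics/g2.png

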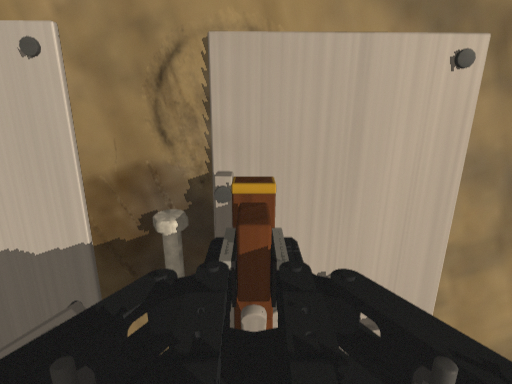

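The picture shows the grip held between the pads at (255,240), with the stock against the rail edge at (228,190). I'll go forward in small steps and watch the force.

jog_arm(
  rotation=[
    [0,0,0],
    [0,0,0],
    [0,0,0],
    [0,0,0],
    [0,0,0],
    [0,0,0],
  ],
  slide=[
    [-0.5,0,0.05],
    [-0.5,0,0],
    [-0.5,0,0],
    [-0.4,0,0],
    [-0.3,0,0],
    [0,0,0],
  ],
  grip=[1,1,1,1,1,1],
)

```text
t: 5.55
position: [0.5699, -0.1767, 0.0329]
ee_rot: [-0.504, -3.098, -0.001]
wrist_force: [-9.8, 7.4, 12.1]
grip_width: 0.0154
grasp_force: 41.5
```

```bash
python3 s.py
```

```text
t 5.55 pos [ 0.5699 -0.1767  0.0329] yaw of -toolx -18.48 z [-0.0028  0.0009 -1.    ] F [-9.7912  7.428  12.1332] w 0.015415545006022498 g 41.50282680988312
bevel-frame F x -11.6 y 3.9 z 12.1 pos from start grip 0.12165968274446615 -0.013554746470604357 torque [ 1.6064  1.8254 -0.0344]
```

jog_arm(
  rotation=[
    [0,0,0],
    [0,0,0],
    [0,0,0],
  ],
  slide=[
    [-0.1,0,-0.1],
    [0,0,0],
    [0,0,0],
  ],
  grip=[1,1,1],
)

```text
t: 5.8
position: [0.5713, -0.1771, 0.0334]
ee_rot: [-0.504, -3.099, -0.001]
wrist_force: [-2.3, 4.4, 0.6]
grip_width: 0.0152
grasp_force: 39.6
```

```bash
python3 s.py; python3 - <<'E'
from h import *
a,_,_=grab("side"); b,_,_=grab("scene")
cv2.imwrite("pics/h.png",np.hstack([cv2.resize(a[160:250,170:320],(400,240),interpolation=2),cv2.resize(b[170:270,170:320],(400,240),interpolation=2)])[:,:,::-1])
E
```

```text
t 5.80 pos [ 0.5713 -0.1771  0.0334] yaw of -toolx -18.48 z [-0.0013  0.0008 -1.    ] F [-2.2893  4.4182  0.6159] w 0.015210795082039269 g 39.61881995201111
bevel-frame F x -3.6 y 3.5 z 0.6 pos from start grip 0.1231588154128721 -0.013529914912842117 torque [ 1.215   0.478  -0.0682]
```

View pics/h.png

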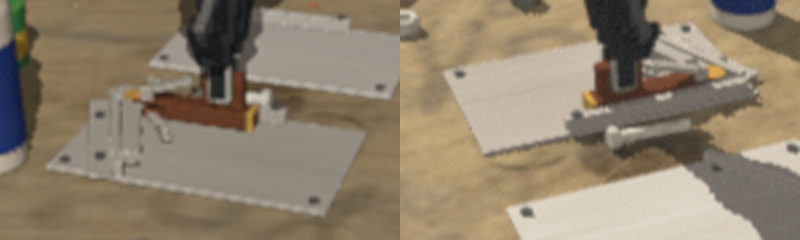

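The picture shows the blade nearly flush with the wall, at left (110–135, 90–170). The force has dropped, so the heel isn't fully home yet, and I'll keep going.

jog_arm(
  rotation=[
    [0,0,0],
    [0,0,0],
    [0,0,0],
    [0,0,0],
  ],
  slide=[
    [-0.1,0,0],
    [-0.1,0,0],
    [0,0,0],
    [0,0,0],
  ],
  grip=[1,1,1,1],
)

```text
t: 6.23
position: [0.5731, -0.1778, 0.0333]
ee_rot: [-0.504, -3.099, -0.001]
wrist_force: [-2.0, 5.1, -1.9]
grip_width: 0.0153
grasp_force: 39.5
```

```bash
python3 s.py
```

```text
t 6.23 pos [ 0.5731 -0.1778  0.0333] yaw of -toolx -18.48 z [-0.0016  0.0008 -1.    ] F [-2.0057  5.0963 -1.8827] w 0.01533613341805319 g 39.49597656726837
bevel-frame F x -3.5 y 4.2 z -1.9 pos from start grip 0.12505121804526204 -0.013580557676779485 torque [ 1.2411  0.4622 -0.1112]
```

jog_arm(
  rotation=[
    [0,0,0],
    [0,0,0],
    [0,0,0],
    [0,0,0],
  ],
  slide=[
    [-0.1,0,0.03],
    [-0.1,0,0],
    [0,0,0],
    [0,0,0],
  ],
  grip=[1,1,1,1],
)

```text
t: 6.57
position: [0.5749, -0.1784, 0.0331]
ee_rot: [-0.504, -3.099, -0.001]
wrist_force: [-2.9, 5.1, 0.0]
grip_width: 0.0155
grasp_force: 39.8
```

```bash
python3 s.py
```

```text
t 6.57 pos [ 0.5749 -0.1784  0.0331] yaw of -toolx -18.48 z [-0.0017  0.0008 -1.    ] F [-2.9345  5.1223  0.0157] w 0.015479404745330794 g 39.78529393672943
bevel-frame F x -4.4 y 3.9 z 0.0 pos from start grip 0.12698565128431527 -0.013582438170387984 torque [ 1.2178  0.6579 -0.0424]
```

jog_arm(
  rotation=[
    [0,0,0],
    [0,0,0],
    [0,0,0],
    [0,0,0],
  ],
  slide=[
    [-0.1,0,0],
    [-0.1,0,0],
    [0,0,0],
    [0,0,0],
  ],
  grip=[1,1,1,1],
)

```text
t: 6.9
position: [0.5757, -0.1786, 0.033]
ee_rot: [-0.504, -3.096, -0.001]
wrist_force: [-13.1, 8.9, 7.0]
grip_width: 0.0154
grasp_force: 40.7
```

```bash
python3 s.py
```

```text
t 6.90 pos [ 0.5757 -0.1786  0.033 ] yaw of -toolx -18.47 z [-0.0044  0.0013 -1.    ] F [-13.1397   8.9014   7.0061] w 0.015404083340597365 g 40.72355389595032
bevel-frame F x -15.3 y 4.3 z 7.0 pos from start grip 0.12777186029113452 -0.013594186159441978 torque [ 1.8879  2.4399 -0.0874]
```

jog_arm(
  rotation=[
    [0,0,0],
    [0,0,0],
    [0,0,0],
    [0,0,0],
  ],
  slide=[
    [-0.04,0,-0.1],
    [0,0,0],
    [0,0,0],
    [0,0,0],
  ],
  grip=[1,1,1,1],
)

```text
t: 7.23
position: [0.5759, -0.1787, 0.0338]
ee_rot: [-0.503, -3.096, -0.001]
wrist_force: [-10.6, 8.3, 3.2]
grip_width: 0.0155
grasp_force: 40.1
```

```bash
python3 s.py
```

```text
t 7.23 pos [ 0.5759 -0.1787  0.0338] yaw of -toolx -18.47 z [-0.0047  0.0014 -1.    ] F [-10.5526   8.2532   3.1799] w 0.0155285229977205 g 40.05040884017944
bevel-frame F x -12.6 y 4.5 z 3.2 pos from start grip 0.1280591232355945 -0.013587822015937443 torque [ 1.9708  2.3579 -0.0932]
```

jog_arm(
  rotation=[
    [0,0,0],
    [0,0,0],
    [0,0,0],
    [0,0,0],
    [0,0,0],
    [0,0,0],
    [0,0,0],
    [0,0,0],
    [0,0,0],
    [0,0,0],
    [0,0,0],
  ],
  slide=[
    [0.12,0.05,0],
    [0,0,0],
    [0,0,0],
    [0,0,0],
    [0,0,0],
    [0,0,-1],
    [0,0,-1.5],
    [0,0,-1],
    [0,0,0],
    [0,0,0],
    [0,0,0],
  ],
  grip=[1,0.6,0.5,0.5,0.5,0.5,0.5,0.5,0.5,0.5,0.5],
)

```text
t: 8.15
position: [0.5767, -0.1791, 0.0692]
ee_rot: [-0.505, -3.1, 0.0]
wrist_force: [-0.2, -0.1, -0.8]
grip_width: 0.0429
grasp_force: 0.0
```

```bash
python3 s.py; python3 w.py i.png
```

```text
t 8.15 pos [ 0.5767 -0.1791  0.0692] yaw of -toolx -18.50 z [-0.0004 -0.     -1.    ] F [-0.2289 -0.0876 -0.8406] w 0.04294298364839424 g 0.0
bevel-frame F x -0.2 y -0.2 z -0.8 pos from start grip 0.1288583413687538 -0.013679201546460296 torque [-0.0244  0.0256  0.0248]
t 8.15 pos [ 0.5767 -0.1791  0.0692] yaw of -toolx -18.50 z [-0.0004 -0.     -1.    ] F [-0.2289 -0.0876 -0.8406] w 0.04294298364839424 g 0.0
grip ((574.6448974609375, -175.94203186035156), (15.994187355041504, 39.64958953857422), 71.16429901123047) 0.056317300856552385
stock ((594.9793701171875, -183.5489501953125), (23.727731704711914, 102.59668731689453), 71.70030975341797) 0.02240795317786025
brass 702 ((607.0760498046875, -190.7102508544922), 65.47252655029297) [ 0.6562 -0.1988  0.0226]
```

View pics/i.png

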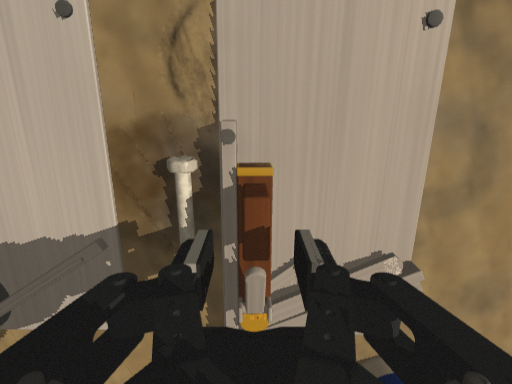

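The picture shows the blade (400,265) flush with the wall, the heel at (255,322) in the vertex, and the raised lever end at (255,272).

jog_arm(
  rotation=[
    [0,0,0],
    [0,0,0],
    [0,0,0],
    [0,0,0],
    [0,0,0],
    [0,0,0],
    [0,0,0],
    [0,0,0],
    [0,0,0],
    [0,0,0],
  ],
  slide=[
    [-1.2,0.1,0],
    [-1.2,0,0],
    [-1.1,0,0],
    [0,0,0],
    [0,0,0],
    [0,0,0],
    [0,0,1],
    [0,0,0.6],
    [0,0,0.4],
    [0,0,0],
  ],
  grip=[0.5,0.6,0.8,1,1,1,1,1,1,1],
)

```text
t: 9.03
position: [0.6098, -0.1891, 0.0483]
ee_rot: [-0.505, -3.099, 0.0]
wrist_force: [-0.3, -0.1, -0.1]
grip_width: -0.0001
grasp_force: 0.0
```

```bash
python3 s.py
```

```text
t 9.03 pos [ 0.6098 -0.1891  0.0483] yaw of -toolx -18.49 z [-0.0016  0.0003 -1.    ] F [-0.3241 -0.0673 -0.136 ] w -0.0001058849379102128 g 0.018197003519162536
bevel-frame F x -0.3 y -0.2 z -0.1 pos from start grip 0.16342005784419944 -0.012659767160654105 torque [-0.0122  0.0026 -0.0016]
```

jog_arm(
  rotation=[
    [0,0,0],
    [0,0,0],
    [0,0,0],
    [0,0,0],
  ],
  slide=[
    [0,0,0.2],
    [0,0,0.2],
    [0,0,0.2],
    [0,0,0],
  ],
  grip=[1,1,1,1],
)

```text
t: 9.37
position: [0.6095, -0.1892, 0.0435]
ee_rot: [-0.505, -3.099, 0.001]
wrist_force: [-4.3, -0.2, 7.9]
grip_width: 0.0001
grasp_force: 4.0
```

jog_arm(
  rotation=[
    [0,0,0],
    [0,0,0],
    [0,0,0],
  ],
  slide=[
    [0,0,0.1],
    [0,0,0],
    [0,0,0],
  ],
  grip=[1,1,1],
)

```text
t: 9.62
position: [0.6098, -0.1893, 0.0428]
ee_rot: [-0.505, -3.1, 0.001]
wrist_force: [-5.8, -0.2, 7.3]
grip_width: 0.0002
grasp_force: 3.8
```

jog_arm(
  rotation=[
    [0,0,0],
    [0,0,0],
    [0,0,0],
    [0,0,0],
  ],
  slide=[
    [0,0,0.1],
    [0,0,0.1],
    [0,0,0],
    [0,0,0],
  ],
  grip=[1,1,1,1],
)

```text
t: 9.95
position: [0.6097, -0.1892, 0.0409]
ee_rot: [-0.505, -3.099, 0.001]
wrist_force: [-7.7, 2.0, 11.0]
grip_width: -0.0002
grasp_force: 5.4
```

jog_arm(
  rotation=[
    [0,0,0],
    [0,0,0],
    [0,0,0],
  ],
  slide=[
    [0,0,0.1],
    [0,0,0],
    [0,0,0],
  ],
  grip=[1,1,1],
)

```text
t: 10.2
position: [0.6097, -0.1892, 0.0405]
ee_rot: [-0.505, -3.099, 0.001]
wrist_force: [-12.4, 1.4, 21.8]
grip_width: -0.0001
grasp_force: 10.6
```

jog_arm(
  rotation=[
    [0,0,0],
    [0,0,0],
    [0,0,0],
    [0,0,0],
    [0,0,0],
    [0,0,0],
    [0,0,0],
    [0,0,0],
    [0,0,0],
    [0,0,0],
    [0,0,0],
    [0,0,0],
  ],
  slide=[
    [0,0,-0.5],
    [0,0,-1.2],
    [0,0,-1.3],
    [0,0,0],
    [0.9,0,0],
    [0.9,0,0],
    [0.9,0,0],
    [0.9,0,0],
    [0,0,0],
    [0,0,0],
    [0,0,0],
    [0,0,0],
  ],
  grip=[1,1,0.8,0.5,0.5,0.5,0.5,0.5,0.5,0.5,0.5,0.5],
)

```text
t: 11.2
position: [0.5767, -0.1779, 0.0695]
ee_rot: [0.505, 3.1, -0.0]
wrist_force: [-0.3, -0.1, 0.3]
grip_width: 0.0428
grasp_force: 0.0
```

```bash
python3 s.py; python3 w.py j.png; python3 - <<'E'
from tf import *
im,dp,c=load("wrist"); A=cloud(dp,c)[dp>0]; d=A[:,:2]-[.5746,-.1759]; L=np.c_[d@X,d@Y,A[:,2]]
q=L[(abs(L[:,1])<.005)&(L[:,0]>.022)&(L[:,0]<.075)]; 
for x in np.arange(.022,.075,.006): 
    k=q[(q[:,0]>=x)&(q[:,0]<x+.006),2]; print("%.3f"%(x+.003-.09),len(k),np.median(k) if len(k) else 0)
# blade vs wall angle
for nm,b in(("blade",(-.01,.09,.03,.11,.016,.0196)),("wall",(-.0,.12,.03,.12,.0198,.0245))):
    q=L[(L[:,0]>b[0])&(L[:,0]<b[1])&(L[:,1]>b[2])&(L[:,1]<b[3])&(L[:,2]>b[4])&(L[:,2]<b[5])]
    if len(q)>15: vx,vy,_,_=cv2.fitLine(q[:,:2].astype(np.float32),cv2.DIST_HUBER,0,1e-5,1e-5).ravel(); print(nm,len(q),np.degrees(np.arctan2(abs(vy),abs(vx))))
E
```

```text
t 11.20 pos [ 0.5767 -0.1779  0.0695] yaw of -toolx -18.51 z [ 0.0003 -0.0001 -1.    ] F [-0.2864 -0.1354  0.2558] w 0.04283784126326348 g 0.0
bevel-frame F x -0.2 y -0.2 z 0.3 pos from start grip 0.12849672980588406 -0.012580327951128392 torque [-0.0072 -0.0111  0.021 ]
t 11.20 pos [ 0.5767 -0.1779  0.0695] yaw of -toolx -18.51 z [ 0.0003 -0.0001 -1.    ] F [-0.2864 -0.1354  0.2558] w 0.04283784126326348 g 0.0
grip ((574.1790771484375, -176.8194122314453), (15.93710708618164, 39.312469482421875), 71.76260375976562) 0.05610240676150981
stock ((598.21875, -185.05917358398438), (23.753280639648438, 96.60480499267578), 71.57855224609375) 0.022164816271505794
brass 718 ((607.2587890625, -189.9159393310547), 65.49078369140625) [ 0.6556 -0.1985  0.0224]
-0.065 0 0
-0.059 102 0.039012974988553675
-0.053 111 0.03956329699939995
-0.047 102 0.038357255647886626
-0.041 101 0.03723420286169246
-0.035 95 0.03594326217451857
-0.029 91 0.03482581757113179
-0.023 81 0.0337438285358575
-0.017 68 0.03242595022235216
blade 817 62.867386
wall 199 65.28768
```

```bash
cat > b.py <<'E'
from tf import *
import sys
gx,gy,th=map(float,sys.argv[1:4]); zt=float(sys.argv[4]) if len(sys.argv)>4 else .0187
im,dp,c=load("wrist"); A=cloud(dp,c)[dp>0]; d=A[:,:2]-[gx,gy]; L=np.c_[d@X-.09,d@Y,A[:,2]]
def meas(nm,th,lo,hi,z0,z1,s0,s1):
    for _ in range(6):
        t=np.radians(180-th); u=np.array([np.cos(t),np.sin(t)]); n=np.array([-u[1],u[0]]); s=L[:,:2]@u; p=L[:,:2]@n
        m=(s>s0)&(s<s1)&(p>lo)&(p<hi)&(L[:,2]>z0)&(L[:,2]<z1)
        if m.sum()<30: print(nm,"few",m.sum()); return
        B=np.arange(s0,s1,.006); e=[]
        for b in B:
            k=m&(s>=b)&(s<b+.006)
            if k.sum()>6: e.append((b+.003,np.percentile(p[k],5),np.percentile(p[k],95)))
        e=np.array(e); f=[np.polyfit(e[:,0],e[:,i],1) for i in(1,2)]
        th-=np.degrees(np.arctan((f[0][0]+f[1][0])/2))
    print(nm,m.sum(),"angle %.2f"%th,"slopes deg",np.degrees(f[0][0]),np.degrees(f[1][0]),"edges",f[0][1],f[1][1],len(e))
# n points inward(+y of blade frame)
meas("blade",th,-.014,.007,zt-.0015,zt+.0012,.035,.112)
meas("wall",th,-.026,-.008,.0199,.023,.03,.125)
E
python3 b.py .5742 -.1768 65.5; python3 - <<'E'
E
```

```text
blade 474 angle 63.40 slopes deg 2.473310449305904 -2.4733104490532707 edges -0.012028575956622094 0.0035595835379601173 7
wall 139 angle 65.86 slopes deg 0.12208490156863887 -0.055977159266748705 edges -0.019280078751154683 -0.01214162475749179 4
```

```bash
python3 - <<'E'
from h import *
grab("side");grab("scene")
E
for n in side scene; do sed "s/load(\"wrist\")/load(\"$n\")/; s/k.sum()>6/k.sum()>2/" b.py > b2.py; echo $n; python3 b2.py .575 -.1768 65.5 .019; done
```

```text
side
blade 84 angle 66.31 slopes deg -1.3376002913359173 0.8963816345079163 edges -0.007449519394913195 0.0025164211313728757 13
wall 58 angle 66.91 slopes deg 0.08513836783811551 -0.0851384011150675 edges -0.01595925269171458 -0.009944722941742033 13
scene
blade 39 angle 62.67 slopes deg 1.769233486563957 -1.299499044816746 edges -0.01418862897071325 0.00024383405272780924 8
wall few 17
```

jog_arm(
  rotation=[
    [0,0,0],
    [0,0,0],
    [0,0,0],
    [0,0,0],
    [0,0,0],
    [0,0,0],
    [0,0,0],
    [0,0,0],
  ],
  slide=[
    [0.05,-0.1,1.5],
    [0,0,1.5],
    [0,0,0.4],
    [0,0,0],
    [0,0,0],
    [0,0,0],
    [0,0,0],
    [0,0,0],
  ],
  grip=[0.5,0.5,0.5,0.6,0.8,1,1,1],
)

```text
t: 12.02
position: [0.5757, -0.1785, 0.0362]
ee_rot: [0.505, 3.1, -0.0]
wrist_force: [-0.8, 0.0, 7.7]
grip_width: 0.0151
grasp_force: 40.5
```

```bash
python3 s.py
```

```text
t 12.02 pos [ 0.5757 -0.1785  0.0362] yaw of -toolx -18.50 z [ 0.0009 -0.0002 -1.    ] F [-0.8033  0.0128  7.7409] w 0.015081411299477075 g 40.526450872421265
bevel-frame F x -0.8 y -0.2 z 7.7 pos from start grip 0.12782290990667008 -0.013469751628278522 torque [0.1405 0.303  0.0446]
```

jog_arm(
  rotation=[
    [0,0,0],
    [0,0,0],
    [0,0,0],
    [0,0,0],
    [0,0,0],
    [0,0,0],
    [0,0,0],
    [0,0,0],
    [0,0,0],
    [0,0,0],
  ],
  slide=[
    [0,0,-0.2],
    [0.3,0,0],
    [0.7,0.1,0],
    [1,0.2,0],
    [1,0,0],
    [0,0,-1],
    [0,0,-2],
    [0,0,-1.5],
    [0,0,-0.5],
    [0,0,0],
  ],
  grip=[1,1,1,1,1,1,1,1,1,1],
  newtons=80,
)

```text
t: 12.85
position: [0.5485, -0.1665, 0.0887]
ee_rot: [0.505, 3.099, -0.0]
wrist_force: [-0.5, 0.2, -4.3]
grip_width: 0.0145
grasp_force: 78.7
```

```bash
python3 s.py; python3 - <<'E'
from h import *
a,_,_=grab("side"); b,_,_=grab("scene")
cv2.imwrite("pics/k.png",np.hstack([cv2.resize(a[140:250,170:320],(400,300),interpolation=2),cv2.resize(b[150:270,170:320],(400,300),interpolation=2)])[:,:,::-1])
E
```

```text
t 12.85 pos [ 0.5485 -0.1665  0.0887] yaw of -toolx -18.52 z [ 0.0017 -0.0006 -1.    ] F [-0.5074  0.1663 -4.2884] w 0.014454029555154065 g 78.6705493927002
bevel-frame F x -0.5 y -0.0 z -4.3 pos from start grip 0.09812717653812023 -0.010725965291483475 torque [-0.0069  0.1939 -0.0294]
```

jog_arm(
  rotation=[
    [0,0,0],
    [0,0,0],
    [0,0,0],
    [0,0,0],
    [0,0,0],
    [0,0,0],
    [0,0,0],
    [0,0,0],
    [0,0,0],
    [0,0,0],
    [0,0,0],
    [0,0,0],
  ],
  slide=[
    [0.2,-1,0],
    [0.4,-2,0],
    [0.5,-2.5,0],
    [0.5,-2.5,0],
    [0.5,-2.5,0],
    [0.5,-2.5,0],
    [0.5,-2.5,0],
    [0.5,-2.5,0],
    [0.5,-2.5,0],
    [0.4,-1.5,0],
    [0.2,-0.7,0],
    [0,0,0],
  ],
  grip=[1,1,1,1,1,1,1,1,1,1,1,1],
)

```text
t: 13.95
position: [0.4296, -0.368, 0.0868]
ee_rot: [-0.509, -3.099, 0.0]
wrist_force: [0.5, 0.1, -3.7]
grip_width: 0.0146
grasp_force: 78.7
```

```bash
python3 s.py; python3 - <<'E'
from tf import *
s,M=st(); im,dp,c=grab("wrist","l.png"); A=cloud(dp,c)[dp>0]; d=A[:,:2]-[.4588,-.1252]; L=np.c_[d@X,d@Y,A[:,2]]
# jig plate near edge, left edge and rail in view
pl=(L[:,2]>.003)&(L[:,2]<.0075)
for x in np.arange(-.03,.1,.01):
    q=L[pl&(L[:,0]>x)&(L[:,0]<x+.01)&(L[:,1]<-.08)&(L[:,1]>-.29)]
    r=L[(L[:,2]>.0165)&(L[:,2]<.0215)&(L[:,0]>x)&(L[:,0]<x+.01)&(L[:,1]<-.235)&(L[:,1]>-.28)]
    print("%.2f"%x,len(q),q[:,1].max() if len(q) else 0,"rail",len(r),np.percentile(r[:,1],[3,97]) if len(r)>5 else 0)
q=L[pl&(L[:,1]<-.15)&(L[:,1]>-.2)]; print("near edge x",np.percentile(q[:,0],.5) if len(q) else 0, q[:,0].min() if len(q) else 0)
E
```

```text
t 13.95 pos [ 0.4296 -0.368   0.0868] yaw of -toolx -18.65 z [-0.0015  0.0001 -1.    ] F [ 0.4772  0.1074 -3.738 ] w 0.01463298338154213 g 78.65997791290283
bevel-frame F x 0.4 y 0.3 z -3.7 pos from start grip 0.049353590852437186 -0.2395424437516606 torque [-0.0066  0.1596 -0.    ]
t 13.95 pos [ 0.4296 -0.368   0.0868] yaw of -toolx -18.65 z [-0.0015  0.0001 -1.    ] F [ 0.4772  0.1074 -3.738 ] w 0.01463298338154213 g 78.65997791290283
-0.03 0 0 rail 0 0
-0.02 899 -0.11723447983878763 rail 0 0
-0.01 2645 -0.11726021125434036 rail 0 0
0.00 2445 -0.1172787491341725 rail 0 0
0.01 2416 -0.11764975892518416 rail 0 0
0.02 2263 -0.11747896021216407 rail 0 0
0.03 1742 -0.11758675577377853 rail 0 0
0.04 1679 -0.11769212765960967 rail 0 0
0.05 1586 -0.11754289773268763 rail 0 0
0.06 1471 -0.11756933821185647 rail 127 [-0.2637 -0.2552]
0.07 1321 -0.11781206500180508 rail 27 [-0.2641 -0.2603]
0.08 1143 -0.11777673008224117 rail 0 0
0.09 1016 -0.11767062201772048 rail 0 0
near edge x -0.012672281705679304 -0.013395346008866407
```

jog_arm(
  rotation=[
    [0,0,0],
    [0,0,0],
    [0,0,0],
    [0,0,0],
    [0,0,0],
  ],
  slide=[
    [0,0.2,1.5],
    [0,0,1.8],
    [0,0,1],
    [0,0,0.5],
    [0,0,0],
  ],
  grip=[1,1,1,1,1],
)

```text
t: 14.42
position: [0.4321, -0.3637, 0.0386]
ee_rot: [-0.503, -3.1, -0.001]
wrist_force: [0.3, -0.3, -3.9]
grip_width: 0.0147
grasp_force: 78.6
```

```bash
python3 s.py
```

```text
t 14.42 pos [ 0.4321 -0.3637  0.0386] yaw of -toolx -18.44 z [-0.0011  0.0011 -1.    ] F [ 0.3003 -0.3458 -3.8941] w 0.014674472660437986 g 78.56080770492554
bevel-frame F x 0.4 y -0.2 z -3.9 pos from start grip 0.050330526723599785 -0.23466737456755976 torque [0.038  0.1791 0.0001]
```

jog_arm(
  rotation=[
    [0,0,0],
    [0,0,0],
    [0,0,0],
    [0,0,0],
    [0,0,0],
    [0,0,0],
  ],
  slide=[
    [0,0,0.15],
    [0,0,0.1],
    [0,-0.3,0],
    [0,-0.3,0],
    [0,-0.2,0],
    [0,0,0],
  ],
  grip=[1,1,1,1,1,1],
)

```text
t: 14.92
position: [0.4295, -0.3721, 0.0373]
ee_rot: [0.505, 3.1, 0.001]
wrist_force: [-0.0, 2.9, -1.3]
grip_width: 0.0144
grasp_force: 78.9
```

```bash
python3 s.py
```

```text
t 14.92 pos [ 0.4295 -0.3721  0.0373] yaw of -toolx -18.51 z [ 0.0006  0.0006 -1.    ] F [-0.0016  2.9043 -1.3173] w 0.014444876593149945 g 78.93308401107788
bevel-frame F x -0.9 y 2.8 z -1.3 pos from start grip 0.05061484490819473 -0.2434702359333643 torque [ 0.7499 -0.0179 -0.0451]
```

jog_arm(
  rotation=[
    [0,0,0],
    [0,0,0],
    [0,0,0],
    [0,0,0],
    [0,0,0],
    [0,0,0],
    [0,0,0],
    [0,0,0],
  ],
  slide=[
    [-0.5,0,0.04],
    [-1,0,0],
    [-1,0,0],
    [-1,0,0],
    [-0.7,0,0],
    [-0.5,0,0],
    [-0.3,0,0],
    [0,0,0],
  ],
  grip=[1,1,1,1,1,1,1,1],
)

```text
t: 15.58
position: [0.4772, -0.3881, 0.0366]
ee_rot: [0.505, 3.1, 0.0]
wrist_force: [1.7, 2.0, -3.5]
grip_width: 0.0143
grasp_force: 78.8
```

```bash
python3 s.py
```

```text
t 15.58 pos [ 0.4772 -0.3881  0.0366] yaw of -toolx -18.50 z [ 0.0005 -0.     -1.    ] F [ 1.6588  1.9592 -3.5107] w 0.014310384332991378 g 78.82887840270996
bevel-frame F x 1.0 y 2.4 z -3.5 pos from start grip 0.10090278273171858 -0.24350661392072076 torque [ 0.454  -0.434   0.0024]
```

jog_arm(
  rotation=[
    [0,0,0],
    [0,0,0],
    [0,0,0],
    [0,0,0],
    [0,0,0],
    [0,0,0],
    [0,0,0],
  ],
  slide=[
    [-0.3,0,0.06],
    [-0.3,0,0],
    [-0.3,0,0],
    [-0.3,0,0],
    [-0.3,0,0],
    [0,0,0],
    [0,0,0],
  ],
  grip=[1,1,1,1,1,1,1],
)

```text
t: 16.17
position: [0.49, -0.3925, 0.0364]
ee_rot: [-0.505, -3.099, -0.0]
wrist_force: [-9.7, 7.5, 10.0]
grip_width: 0.014
grasp_force: 80.8
```

```bash
python3 s.py
```

```text
t 16.17 pos [ 0.49   -0.3925  0.0364] yaw of -toolx -18.51 z [-0.0021  0.0006 -1.    ] F [-9.6987  7.5017 10.0032] w 0.014038188995495212 g 80.78863620758057
bevel-frame F x -11.6 y 4.0 z 10.0 pos from start grip 0.11444884408776344 -0.2436238988524769 torque [ 1.5754  1.7806 -0.0864]
```

jog_arm(
  rotation=[
    [0,0,0],
    [0,0,0],
    [0,0,0],
  ],
  slide=[
    [0,0.05,-0.1],
    [0,0,0],
    [0,0,0],
  ],
  grip=[1,1,1],
)

```text
t: 16.42
position: [0.491, -0.3926, 0.037]
ee_rot: [-0.505, -3.101, 0.001]
wrist_force: [-0.7, 0.2, -3.7]
grip_width: 0.0142
grasp_force: 78.8
```

```bash
python3 s.py
```

```text
t 16.42 pos [ 0.491  -0.3926  0.037 ] yaw of -toolx -18.50 z [-0.0001 -0.0004 -1.    ] F [-0.6653  0.2129 -3.7216] w 0.01424346494916269 g 78.79139184951782
bevel-frame F x -0.7 y -0.0 z -3.7 pos from start grip 0.11540909488541036 -0.24337844240794038 torque [0.0235 0.2921 0.0726]
```

jog_arm(
  rotation=[
    [0,0,0],
    [0,0,0],
    [0,0,0],
    [0,0,0],
    [0,0,0],
  ],
  slide=[
    [-0.15,-0.04,0.03],
    [-0.15,0,0],
    [-0.15,0,0],
    [0,0,0],
    [0,0,0],
  ],
  grip=[1,1,1,1,1],
)

```text
t: 16.83
position: [0.4956, -0.3943, 0.0367]
ee_rot: [0.505, 3.1, -0.0]
wrist_force: [0.1, 1.2, -3.3]
grip_width: 0.0144
grasp_force: 78.8
```

```bash
python3 s.py
```

```text
t 16.83 pos [ 0.4956 -0.3943  0.0367] yaw of -toolx -18.50 z [ 0.0005 -0.0003 -1.    ] F [ 0.0581  1.1738 -3.3035] w 0.014362521594669156 g 78.79379153251648
bevel-frame F x -0.3 y 1.1 z -3.3 pos from start grip 0.12030844496273237 -0.24348901466061476 torque [0.094  0.0297 0.0575]
```

jog_arm(
  rotation=[
    [0,0,0],
    [0,0,0],
    [0,0,0],
    [0,0,0],
    [0,0,0],
  ],
  slide=[
    [-0.1,-0.03,0.02],
    [-0.1,0,0],
    [-0.05,0,0],
    [0,0,0],
    [0,0,0],
  ],
  grip=[1,1,1,1,1],
)

```text
t: 17.25
position: [0.4975, -0.395, 0.0365]
ee_rot: [-0.505, -3.1, -0.001]
wrist_force: [-3.3, 3.1, -0.2]
grip_width: 0.0144
grasp_force: 79.4
```

```bash
python3 s.py
```

```text
t 17.25 pos [ 0.4975 -0.395   0.0365] yaw of -toolx -18.50 z [-0.0006  0.0005 -1.    ] F [-3.3194  3.144  -0.2394] w 0.014350664697717418 g 79.41607475280762
bevel-frame F x -4.1 y 1.9 z -0.2 pos from start grip 0.12229139012615256 -0.2435925742160289 torque [0.8312 0.6768 0.027 ]
```

jog_arm(
  rotation=[
    [0,0,0],
    [0,0,0],
    [0,0,0],
    [0,0,0],
  ],
  slide=[
    [-0.1,0,0],
    [-0.1,0,0],
    [0,0,0],
    [0,0,0],
  ],
  grip=[1,1,1,1],
)

```text
t: 17.58
position: [0.498, -0.3952, 0.0364]
ee_rot: [-0.504, -3.097, -0.001]
wrist_force: [-14.2, 8.3, 7.6]
grip_width: 0.014
grasp_force: 80.6
```

```bash
python3 s.py
```

```text
t 17.58 pos [ 0.498  -0.3952  0.0364] yaw of -toolx -18.50 z [-0.0038  0.0015 -1.    ] F [-14.1706   8.3461   7.5583] w 0.014041752518601057 g 80.58606147766113
bevel-frame F x -16.1 y 3.4 z 7.6 pos from start grip 0.12283214853247214 -0.24360522213758837 torque [1.9427 2.7811 0.0007]
```

jog_arm(
  rotation=[
    [0,0,0],
    [0,0,0],
    [0,0,0],
  ],
  slide=[
    [0,0,-0.08],
    [0,0,0],
    [0,0,0],
  ],
  grip=[1,1,1],
)

```text
t: 17.83
position: [0.4982, -0.3953, 0.037]
ee_rot: [-0.504, -3.097, -0.001]
wrist_force: [-10.3, 6.6, 2.8]
grip_width: 0.0143
grasp_force: 79.7
```

```bash
python3 s.py
```

```text
t 17.83 pos [ 0.4982 -0.3953  0.037 ] yaw of -toolx -18.50 z [-0.0032  0.0014 -1.    ] F [-10.2962   6.6373   2.8199] w 0.014347931328613442 g 79.73775029182434
bevel-frame F x -11.9 y 3.0 z 2.8 pos from start grip 0.12310258049241085 -0.24362226361646916 torque [ 1.5766  2.2465 -0.0414]
```

jog_arm(
  rotation=[
    [0,0,0],
    [0,0,0],
    [0,0,0],
    [0,0,0],
    [0,0,0],
    [0,0,0],
    [0,0,0],
    [0,0,0],
    [0,0,0],
    [0,0,0],
    [0,0,0],
    [0,0,0],
  ],
  slide=[
    [0.1,0.04,0.04],
    [0,0,0],
    [0,0,0],
    [0,0,0],
    [0,0,0],
    [0,0,-1],
    [0,0,-2],
    [0,0,-3],
    [0,0,-3],
    [2,0,-2],
    [0,0,0],
    [0,0,0],
  ],
  grip=[1,0.6,0.5,0.5,0.5,0.5,0.5,0.5,0.3,0.3,0.3,0.3],
  newtons=40,
)

```text
t: 18.83
position: [0.4797, -0.3893, 0.1487]
ee_rot: [0.505, 3.099, -0.002]
wrist_force: [0.3, -0.1, -0.6]
grip_width: 0.0596
grasp_force: 0.0
```

```bash
python3 w.py m.png; python3 b.py .4966 -.3935 66; python3 - <<'E'
from tf import *
im,dp,c=load("wrist"); A=cloud(dp,c)[dp>0]; d=A[:,:2]-[.4966,-.3935]; L=np.c_[d@X,d@Y,A[:,2]]
q=L[(abs(L[:,1])<.005)]
for x in np.arange(.022,.075,.006): 
    k=q[(q[:,0]>=x)&(q[:,0]<x+.006),2]; print("%.3f"%(x+.003-.09),len(k),np.median(k) if len(k) else 0)
E
```

```text
t 18.83 pos [ 0.4797 -0.3893  0.1487] yaw of -toolx -18.53 z [ 0.0015 -0.0017 -1.    ] F [ 0.2671 -0.1442 -0.5979] w 0.05956463915595664 g 0.0
grip ((496.4649963378906, -392.51116943359375), (15.712890625, 39.440364837646484), 71.23152160644531) 0.05627826445992215
stock ((525.5581665039062, -402.9770812988281), (23.411388397216797, 106.4132308959961), 71.79425048828125) 0.02223862817538602
brass 416 ((530.3090209960938, -405.6844177246094), 65.94889068603516) [ 0.5787 -0.4164  0.0224]
blade 380 angle 66.40 slopes deg 0.15020247779775273 -0.15020248155151822 edges -0.012192857403525464 0.003990463486732467 7
wall 231 angle 66.67 slopes deg -0.5803004208315014 0.5803004207945491 edges -0.016651882514041875 -0.012423609016733035 9
-0.065 0 0
-0.059 62 0.039853344775114485
-0.053 73 0.039150092588434215
-0.047 54 0.03833109218546979
-0.041 56 0.03729180300361856
-0.035 53 0.03599985583800058
-0.029 54 0.03476164762110093
-0.023 49 0.03368776080657626
-0.017 42 0.032655325930322
```

View pics/m.png

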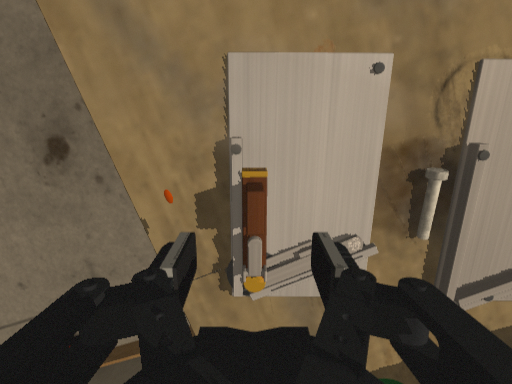

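The picture shows the bevel seated in the jig. The blade (66.4°) lies flush on the fence (66.7°) at (310,262), the lever is still down at the locked height, and the bolt is undisturbed.

```bash
python3 -c "
from rig import job; print(job.hand_in())"
```

```text
the job is handed in; nothing more can be done
None
```

The job is handed in, with no verdict returned: the bevel was locked in the corner and left seated in the jig with its heel on the end stop; blade (66.4°) and fence (66.7°) measured within the corner's 66–67°, the lever was still at its locked height, and the bolt was undisturbed.

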